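# Hold the inspection head over the chip

## Task

Set up the inspection camera by pressing three keys on the key panel right down, one at a time, letting each spring back: first the large round key, then the small round key, then the oblong bar key. Then take the inspection head out of its dock, lift it so that its underside is higher than the tool caddy and the solder reels, carry it over to the circuit board and finish while still holding it upright and still about 15 mm above the large oblong chip, centred over it with the long sides of head and chip parallel. Neither the head nor the robot may touch the board, its holder, the caddy or the reels, and the other things on the bench stay where they are.

Things in the scene. Friction and masses are not known exactly. Their poses are not given: they have to be found in the camera images.
- head: Inspection head, upright in its dock. Origin: centre of its flat underside, z up. Black hood 66 (x) x 46 (y) x 34 mm high; above it a grey flat-sided grip block 52 (x) x 30 mm (y), 34 to 106 mm up; steel cap to 111 mm. Grip it from above across the 30 mm sides (fingers closing along its y), about 75 mm above the underside. 170 to 310 g, centre of mass about 45 mm up.
- dock: Fixed grey dock: base 110 (x) x 90 x 5 mm, origin under its centre. Its rim (inside 74 x 54 mm, walls 5 mm) rises to 20 mm above the bench. The head stands loosely within, on the floor 5 mm above the bench, its long side along the dock's x; lift it straight out. The dock is left or right of the board, the key panel on the other side.
- panel: The key panel: a fixed grey box 100 mm (x) by 150 mm (y) by 34 mm high, origin under its centre. Three black 40 mm square key modules stand on it in a row along its y, 46 mm apart, in any order.
- key_large_top (a point): Centre of the top of the large round key (30 mm across); its x axis is the panel's x, z is up. Unpressed it is 51 mm above the bench, 11 mm proud of its module. All keys are white and travel straight down.
- key_small_top (a point): Centre of the top of the small round key (15 mm across), same height.
- key_bar_top (a point): Centre of the top of the oblong bar key (30 mm along the panel's x by 11 mm), same height.
- key_large (a joint): Travel of the large round key: 0 up, 0.005 m fully down. The spring pushes back with about 1.4 N at first and 4.2 N fully down; it returns by itself. It counts as pressed from 3.5 mm, with the other keys up.
- key_small (a joint): Travel of the small round key, the same.
- key_bar (a joint): Travel of the oblong bar key, the same.
- chip (a point): Centre of the top face of the target: the large oblong black chip, 32 mm (x) by 20 mm (y), lying flat on the board, its top 26.5 mm above the bench. x axis along its long side, z up.
- holder: Fixed board holder, base 170 (x) x 90 mm (y), origin under its centre. The green board, 130 x 64 mm, has its top 24 mm above the bench; its other parts are lower than the chip. Clamp jaws 16 mm thick at x = -73 and +73 mm, 80 mm long in y, rise to 48 mm above the bench. The chip's centre is at x = 10, y = 5 mm; its x axis is the holder's.
- caddy: Fixed tool caddy, a black open box 160 mm (x) by 50 mm (y), 75 mm high, with tool handles standing in it to 106 mm. Origin under its centre. It stands between the board holder and the dock or the panel.
- reels: Fixed stand with two solder reels, 160 mm (x) by 50 mm (y), 95 mm high. Origin under its centre. On the other side of the board holder from the caddy.
- cup: Bystander: white cup, 68 mm across, 75 mm high, origin under its centre.
- jar: Bystander: amber jar, 44 mm across, 45 mm high, origin under its centre.
- meter: Bystander: hand-held multimeter lying flat, 150 mm (x) by 75 mm (y), 34 mm high (41 mm at its dial), origin under its centre.
- driver: Bystander: screwdriver lying on the bench, 160 mm long along its x.
- parts_tray: Bystander: white divided parts tray 90 x 70 x 22 mm, origin under its centre.
- flux: Bystander: clear bottle, 36 mm across, 85 mm high, origin under its centre.

How it is judged:
By the outcome, as a careful person would: the job done as asked, in the order asked, and still so for the second after the job is handed in, while the arm keeps its last pose, push and grip.
It also fails if it takes over 64 s, if anything falls off the work surface, if the arm or the gripper's body presses on something with over 40 N, if the wrist force passes 120 N, or if a joint passes its speed limit or range.

## Robot

A 6-joint arm with a two-finger parallel gripper is mounted at the origin on the work surface. World frame = base frame: x ahead of the robot, y to its left, z up, the work surface at z = 0. Lengths are in m, angles in rad, forces in N, time in s.
With the tool pointing down it reaches from about 0.425 to 0.95 m from the base axis. Payload 3.5 kg.
Tool frame: the origin (TCP) lies on the centre line of the jaws, within the pads' length; the fingertips stand 14 mm ahead of it and the grasp point (between the pads) lies 5 mm behind it (ctrl.finger_overhang is the distance from the TCP to the fingertips, in m); z points along the fingers, y is the line along which they close (so a half turn about z gives the same grasp; the last joint's range is limited). The gripper opens to 85 mm and grips with 20 to 120 N. Pads are 22 mm wide; open, the fingers measure 114 mm over their backs; the gripper's body (76 mm by 85 mm) begins 54 mm behind the grasp point. The pads swing forward as they close: fully open they stand 13 mm farther back than shut.
Start: joints at [0.953, 0.286, 1.577, -0, 1.279, -0.15], TCP at [0.304, 0.602, 0.245] pointing down, gripper open.
Joint ranges: [-2.77, 2.77], [-0.9, 2.22], [0.21, 2.48], [-1.53, 4.67], [0.24, 2.81], [-2.84, 2.84]. Speed limits (rad/s): [2.79, 2.79, 3.14, 3.14, 3.14, 3.14].

## Interface

Orientations are given as a unit quaternion [x, y, z, w].
In Python, from plant import ctrl gives the robot as it stands.
- The arm moves only by the tool send_rows, never from a script. Its argument "moves" is text: rows parted by semicolons, each of 7 numbers parted by spaces: the turn, a rotation vector about the tool's x, y, z in units of 360 degrees (1.0 is 360 degrees), then the shift along the tool's x, y, z in units of 20 cm (1.0 is 20 cm), then the gripper's target within -1 to 1 (fully open at 1, half-way at 0, shut at -1). A call has 1 to 12 rows; each row is the pose to reach, as a shift and turn from the pose commanded when the call began, along the tool's axes at that moment, turning the shorter way round; what a row does not reach only later rows make up. A row lasts 1/8 s, in which the tool goes at most 62.5 mm and 10.7 degrees, less where a joint would pass 70% of its speed; a pose out of reach is approached as far as the arm can. A call with a number of a shift or a turn outside -1 to 1 is refused whole. A call with a gripper value outside its range is refused whole. The fingers move at their own pace and stop on an object; "newtons" is the grip in N (left out, the last holds). Time passes only in rows, so rows that repeat a pose let the fingers close. It gives the time, the measured TCP pose, the force, the opening and the grip force at its end, in the units of the state.
- ctrl.get_state(): the state, without advancing time (a new reading comes with each control period).
- ctrl.read_camera(name): name is "scene" or "top"; returns a dict with "image" (384x512x3 uint8, red, green, blue), "fovy" (degrees; the focal length in pixels is half the picture's height over the tangent of half this angle, whatever the lens; pixels are square), "cx", "cy" (the principal point, pixels), "extrinsics" (4x4, takes a point from camera to world coordinates). Camera axes: x right, y up, looking along -z (the intrinsics and any distortion apply to the point x, -y, -z); pixel columns grow to the right and rows downward; lengths in m; the calibration is good to about 2 mm. A picture is of the moment at which its call begins. There is no depth.
- ctrl.sign_off(): hands the job in; it is judged then, once.
The state is a dict: "time": time; "qpos": joint angles; "dq": joint speeds; "joint_efforts": joint torques, N m; "eef_pos": TCP position; "tcp_rot": TCP orientation; "contact_force": force on the tool from outside, world axes, zero at the start; "wrist_torque": the same for the moment, N m; "opening": opening from 0.0 (shut) to 1.0 (fully open); "finger_force": force on a finger pad.
Only numpy, scipy, OpenCV 4.12 (cv2) and the standard library are available. Lean on these libraries where they do the work, as an engineer would, in place of code of your own. Each camera call takes 0.05 s, during which the arm holds its last target. There are 200 camera calls.

## Working session

There is one attempt and no reset: what is moved stays moved. The work goes in short steps, Python scripts to look and compute and a tool call to move; the robot and the scene stay as the last step left them, time stands still between calls to the robot, and variables do not carry over. Pictures are saved under pics/ and viewed, at most 10 in all, crops included, and the job is handed in when it is done.

Besides the shell and the picture viewer there is one more tool, called after ">>>" as name(argument=value, ...) on one line, values as JSON. send_rows: Moves the arm, as the interface text tells. Its arguments: {"type":"object","properties":{"moves":{"type":"string"},"newtons":{"type":"number"}},"required":["moves"]}

```bash
mkdir -p pics; ls
python3 - <<'E'
from plant import ctrl
import cv2,numpy as np,pickle
s=ctrl.get_state(); print(s); print(ctrl.finger_overhang)
for n in("top","scene"):
    c=ctrl.read_camera(n); pickle.dump(c,open(n+".pkl","wb"))
    print(n,{k:v for k,v in c.items() if k!="image"})
    cv2.imwrite(f"pics/{n}1.png",cv2.resize(c["image"][:,:,::-1],(800,600),interpolation=cv2.INTER_CUBIC))
E
```

```text
pics
{'time': 0.0, 'qpos': array([ 9.52956128e-01,  2.87217686e-01,  1.57818884e+00,  7.45187998e-06,
        1.27858599e+00, -1.49986244e-01]), 'dq': array([ 3.69218493e-04, -2.81009872e-04, -1.50542646e-04, -4.65727029e-06,
       -1.95662755e-03, -1.72356529e-04]), 'joint_efforts': array([ 1.59209012e-03, -4.05981767e+01, -2.92629826e+01, -1.51340095e-05,
        5.63539623e-03, -1.03642074e-05]), 'eef_pos': array([0.30400329, 0.60196579, 0.24390604]), 'tcp_rot': array([ 2.31800203e-01,  9.72762677e-01, -1.11124403e-03, -4.52741913e-04]), 'contact_force': array([0.62804192, 0.13674392, 0.22927871]), 'wrist_torque': array([ 0.04763812, -0.05763188, -0.02893132]), 'finger_force': 0.0, 'opening': 0.9990978710240103}
0.014
top {'fovy': 47.97891365784041, 'cx': 254.59692524750486, 'cy': 188.96075657372563, 'extrinsics': array([[-0.01263142,  0.9972075 , -0.07360472,  0.48571388],
       [-0.99969562, -0.01415443, -0.02020696, -0.0104778 ],
       [-0.02119236,  0.07332707,  0.99708276,  1.18863491],
       [ 0.        ,  0.        ,  0.        ,  1.        ]])}
scene {'fovy': 47.68294441874825, 'cx': 258.66418433273196, 'cy': 189.96020488898506, 'extrinsics': array([[ 0.63371785, -0.4154156 ,  0.65255771,  1.25476054],
       [ 0.7733    ,  0.36224816, -0.5203685 , -0.57048527],
       [-0.02021864,  0.83438969,  0.55080401,  0.64408757],
       [ 0.        ,  0.        ,  0.        ,  1.        ]])}
```

View pics/top1.png

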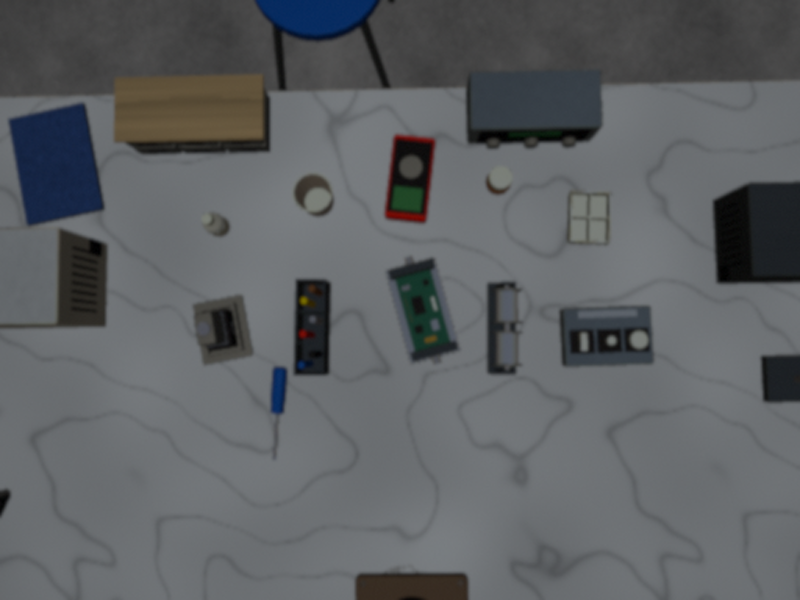

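View pics/scene1.png

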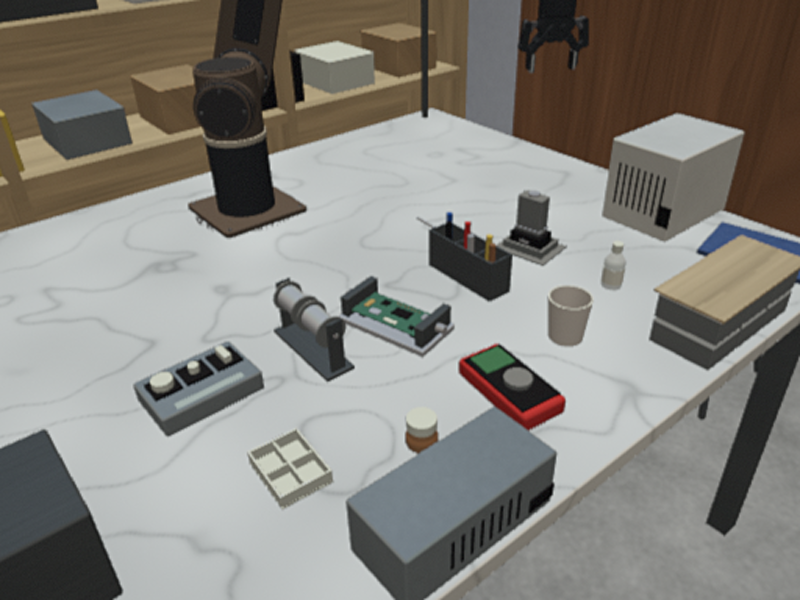

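The top view (800x600) shows the dock at (222,330), caddy at (312,327), board at (423,310), reels at (505,328) and panel at (605,335). The keys run bar (584,341), small (611,341), large (639,340). Next I'll enlarge the parts that matter.

```bash
cat > h.py <<'E'
import cv2,numpy as np,pickle
def proj(c,P):
    P=np.atleast_2d(P);E=c["extrinsics"];q=(P-E[:3,3])@E[:3,:3]
    f=192/np.tan(np.radians(c["fovy"])/2)
    return np.c_[c["cx"]+f*q[:,0]/-q[:,2],c["cy"]-f*q[:,1]/-q[:,2]]
def ray(c,uv,z):
    f=192/np.tan(np.radians(c["fovy"])/2);E=c["extrinsics"]
    d=E[:3,:3]@np.array([(uv[0]-c["cx"])/f,-(uv[1]-c["cy"])/f,-1]);o=E[:3,3]
    return o+d*(z-o[2])/d[2]
def crop(c,u,v,k=6,w=66,h=50):
    """crop whose grid labels are original pixels"""
    im=c["image"][v:v+h,u:u+w,::-1];im=cv2.normalize(im,None,0,255,cv2.NORM_MINMAX)
    im=cv2.resize(im,None,fx=k,fy=k,interpolation=cv2.INTER_CUBIC)
    for a in range(-u%10,w,10):
        cv2.line(im,(a*k,0),(a*k,5),(0,0,255),1);cv2.putText(im,str(u+a),(a*k,14),0,.33,(0,0,255))
    for b in range(-v%10,h,10):
        cv2.line(im,(0,b*k),(5,b*k),(0,0,255),1);cv2.putText(im,str(v+b),(6,b*k+4),0,.33,(0,0,255))
    return im
def grid(a,b,c,d): return np.vstack([np.hstack([a,b]),np.hstack([c,d])])
E
python3 - <<'E'
from h import *
t=pickle.load(open("top.pkl","rb"));s=pickle.load(open("scene.pkl","rb"))
cv2.imwrite("pics/t2.png",grid(crop(t,355,190),crop(t,240,160,5,80,60)[:300,:396],crop(t,115,183),crop(t,300,175,4,99,75)))
cv2.imwrite("pics/s2.png",grid(crop(s,80,215,4,99,75),crop(s,215,175,5,80,60)[:300,:396],crop(s,315,118,4,99,75)[:,:396],crop(s,170,175,5,80,60)[:300,:396]))
for xy in [(20,20),(490,20),(256,250)]: print(ray(t,xy,0))
E
```

```text
[1.07079678 0.68298779 0.        ]
[ 1.04032252 -0.65429788  0.        ]
[0.40606253 0.01188856 0.        ]
```

View pics/t2.png

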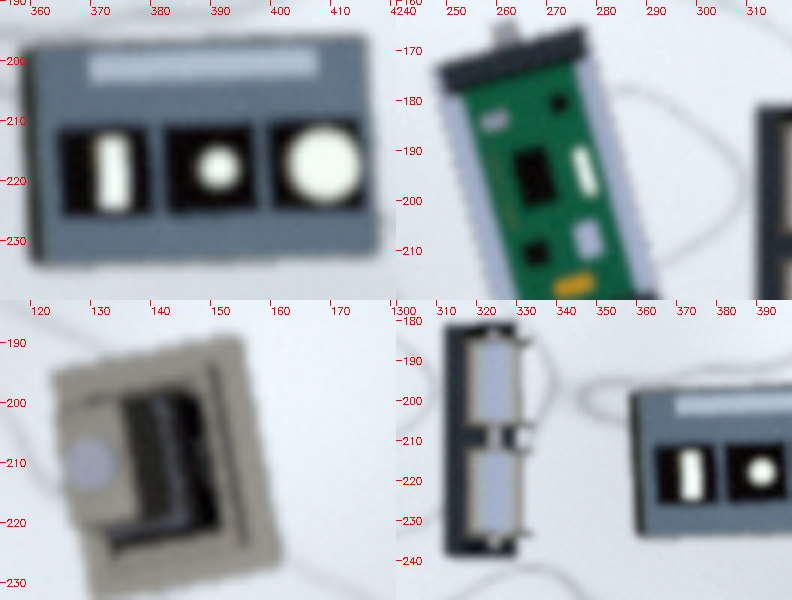

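View pics/s2.png

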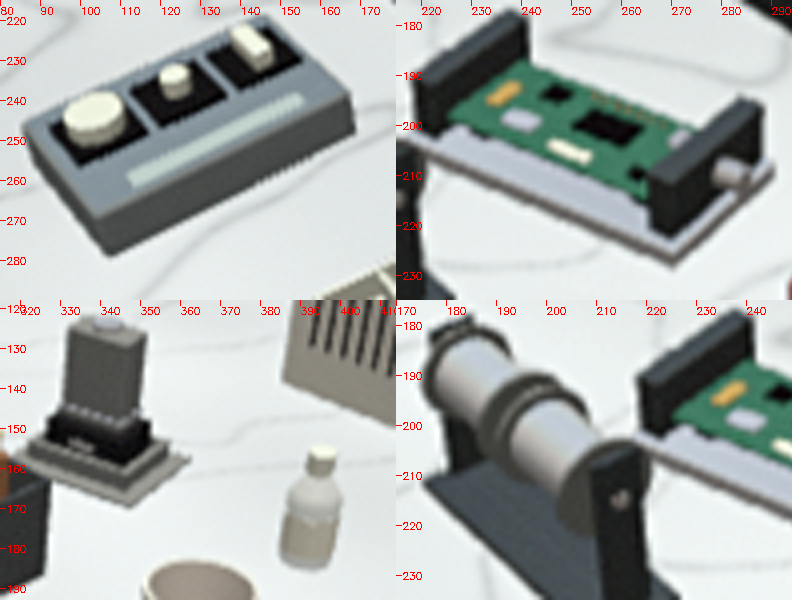

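The crops show the keys in top px at large (409,217), small (391,218) and bar (374,219). The chip is near (267,195) with its long side close to vertical. The dock base is tilted about 11°, with the head cap at (129,210).

```bash
cat > m.py <<'E'
from h import *
t=pickle.load(open("top.pkl","rb"));s=pickle.load(open("scene.pkl","rb"))
o=lambda p,k,u,v:((p[0]+.5)/k-.5+u,(p[1]+.5)/k-.5+v)
def tri(pt,ps): # two-view triangulation
    A=[];b=[]
    for c,p in((t,pt),(s,ps)):
        a=ray(c,p,0);d=a-c["extrinsics"][:3,3];d/=np.linalg.norm(d);M=np.eye(3)-np.outer(d,d);A.append(M);b.append(M@a)
    return np.linalg.lstsq(np.vstack(A),np.hstack(b),rcond=None)[0]
def show(n,pt,ps,z): print(n,"top",ray(t,pt,z).round(4)[:2],"scene",ray(s,ps,z).round(4)[:2],"tri",tri(pt,ps).round(4))
A=lambda x,y:o((x,y),6,355,190)
A2=lambda x,y:o((x,y),4,80,215)
show("large",A(324,163),A2(95,112),.051);show("small",A(218,168),A2(174,71),.051);show("bar",A(114,173),A2(249,43),.051)
C=lambda x,y:o((x,y-300),6,115,183);C2=lambda x,y:o((x,y-300),4,315,118)
show("cap",C(88,464),C2(104,321),.116)
d=[ray(t,C(*p),.005)[:2] for p in((50,375),(240,335),(282,560),(95,598))]
dc=np.mean(d,0);print("dock",dc.round(4),[np.linalg.norm(d[i]-d[i-1]).round(4) for i in range(4)],[np.degrees(np.arctan2(*(d[i]-d[i-1])[::-1])).round(1) for i in range(4)])
print("dock scene corners",[ray(s,C2(*p),.005)[:2].round(4) for p in((191,459),(128,507))],d)
B=lambda x,y:o((x-396,y),5,240,160);B2=lambda x,y:o((x-396,y),5,215,175)
show("chip",B(535,177),B2(608,127),.0265)
for cc,f,q in((t,B,((513,152),(548,147),(557,200),(523,207))),(s,B2,((598,109),(643,125),(618,146),(573,128)))):
    d=[ray(cc,f(*p),.0265)[:2] for p in q];print([np.linalg.norm(d[i]-d[i-1]).round(4) for i in range(4)],[np.degrees(np.arctan2(*(d[i]-d[i-1])[::-1])).round(1) for i in range(4)])
# holder: bottom-left base corners/jaw outer corners
j=[ray(t,B(*p),.048)[:2] for p in((436,70),(580,28))];v=j[1]-j[0];print("jaw",j,np.linalg.norm(v),np.degrees(np.arctan2(v[1],v[0])))
j=[ray(s,B2(*p),.0485)[:2] for p in((654,172),(748,97))];v=j[1]-j[0];print("jaw s",j,np.linalg.norm(v),np.degrees(np.arctan2(v[1],v[0])))
P=[ray(t,A(*p),.034)[:2].round(4) for p in((38,48),(367,36),(380,250),(47,260))];print("panel",P,np.mean(P,0))
E
python3 m.py
```

```text
large top [ 0.4912 -0.3888] scene [ 0.4924 -0.3864] tri [ 0.4917 -0.3875  0.0513]
small top [ 0.4896 -0.3429] scene [ 0.4876 -0.3395] tri [ 0.49   -0.3412  0.0535]
bar top [ 0.488  -0.2978] scene [ 0.4918 -0.2969] tri [ 0.4886 -0.297   0.0493]
cap top [0.5168 0.3253] scene [0.5141 0.3252] tri [0.5161 0.3242 0.1172]
dock [0.5184 0.3237] [np.float64(0.1049), np.float64(0.0896), np.float64(0.1055), np.float64(0.0875)] [np.float64(12.0), np.float64(-78.9), np.float64(-169.2), np.float64(100.7)]
dock scene corners [array([0.5646, 0.3785]), array([0.5802, 0.2902])] [array([0.56127904, 0.37805766]), array([0.57852447, 0.2900908 ]), array([0.47494452, 0.27030641]), array([0.45866646, 0.35629838])]
chip top [ 0.5547 -0.0213] scene [ 0.5555 -0.019 ] tri [ 0.5554 -0.0203  0.027 ]
[np.float64(0.0302), np.float64(0.0191), np.float64(0.029), np.float64(0.0187)] [np.float64(9.5), np.float64(-82.7), np.float64(-171.3), np.float64(100.9)]
[np.float64(0.0206), np.float64(0.027), np.float64(0.0217), np.float64(0.0277)] [np.float64(103.8), np.float64(17.3), np.float64(-74.4), np.float64(-165.1)]
jaw [array([0.61113602, 0.03073031]), array([ 0.63244644, -0.04615151])] 0.07978062525718266 -74.50746876061078
jaw s [array([ 0.62305482, -0.04564596]), array([0.60545   , 0.02945026])] 0.07713217964751129 103.19360890180916
panel [array([ 0.5439, -0.2703]), array([ 0.5472, -0.4156]), array([ 0.4527, -0.4175]), array([ 0.4501, -0.2714])] [ 0.498475 -0.3437  ]
```

Both views agree to 2-3 mm, and the heights and sizes check out. The board's yaw needs refining, so I'll rectify to the board plane and fit.

```bash
cat > r.py <<'E'
from h import *
t=pickle.load(open("top.pkl","rb"));s=pickle.load(open("scene.pkl","rb"))
def rect(c,x0,y0,z,n=640,r=.0004):
    W=np.array([(x0,y0,z),(x0+n*r,y0,z),(x0+n*r,y0+n*r,z),(x0,y0+n*r,z)])
    H=cv2.getPerspectiveTransform(proj(c,W).astype(np.float32),np.float32([(0,0),(n,0),(n,n),(0,n)]))
    return cv2.warpPerspective(c["image"],H,(n,n),flags=cv2.INTER_CUBIC)
def big(m): 
    cs,_=cv2.findContours(m.astype(np.uint8),0,cv2.CHAIN_APPROX_NONE); return sorted(cs,key=cv2.contourArea)[::-1]
if __name__=="__main__":
  r=.0004;x0,y0=.43,-.15
  for n,c in(("top",t),("scene",s)):
    im=rect(c,x0,y0,.024).astype(int);R,G,Bl=im[...,0],im[...,1],im[...,2]
    b=big((G>1.25*R)&(G>1.1*Bl))[0];(cx,cy),wh,a=cv2.minAreaRect(cv2.convexHull(b))
    print(n,"board",x0+cx*r,y0+cy*r,np.array(wh)*r*1000,a)
    im=rect(c,x0,y0,.0265).astype(int)
    m=np.zeros(im.shape[:2],np.uint8);cv2.drawContours(m,[cv2.convexHull(b)],-1,1,-1)
    g=np.median(im[m>0],0).sum()
    for k in big((im.sum(2)<.55*g)&(m>0))[:3]:
      M=cv2.moments(k);q=cv2.minAreaRect(k);print(" dark",x0+M["m10"]/M["m00"]*r,y0+M["m01"]/M["m00"]*r,np.array(q[1])*r*1000,q[2],np.degrees(.5*np.arctan2(2*M["mu11"],M["mu20"]-M["mu02"])))
  # dock base outline (scene+top) and panel top
  x0,y0=.39,.2
  im=rect(t,x0,y0,.005);h=im.astype(int).sum(2)
  k=big(h<.8*np.percentile(h,90))[0]
  k=max(big(h<.8*np.percentile(h,90)),key=lambda q:cv2.pointPolygonTest(q,(320,310),False)*cv2.contourArea(q))
  q=cv2.minAreaRect(k);print("dock",x0+q[0][0]*r,y0+q[0][1]*r,np.array(q[1])*r*1000,q[2])
E
python3 r.py
```

```text
top board 0.5472095458984375 -0.02794639892578124 [134.55993652  59.95762329] 14.34933090209961
 dark 0.5549390567545963 -0.02076661870503596 [25.71401672 15.40423126] 13.736268043518066 16.60539014304376
 dark 0.513790328820116 -0.02121237911025145 [7.06018066 7.53085938] 11.309932708740234 84.00297731097022
 dark 0.5939413333333333 -0.03514133333333333 [1.6970562  1.41421356] 45.0 44.99999999700519
scene board 0.5417230468750001 -0.02605552978515624 [129.09023437  71.80336914] 15.441417694091797
 dark 0.5558186521935775 -0.019319149706015365 [32.2906311  20.58601227] 17.10272979736328 16.429839056967705
 dark 0.4800949384071228 -0.037505110379314546 [ 8.2895874  72.18948364] 17.795988082885742 -75.4416105160462
 dark 0.5150375373790677 -0.019678592788038712 [13.70765228 13.52728882] 14.931418418884277 -18.967273152674718
dock 0.5174021728515625 0.3264823608398438 [114.05194092  97.35136719] 11.212821006774902
```

Targets: large key (0.4917,-0.388), small (0.490,-0.342), bar (0.4885,-0.297), head (0.5165,0.3245) at yaw 11.2°, chip (0.5553,-0.0202) at yaw 15°. First I'll turn the tool's y axis onto world y and travel high to the panel.

>>> send_rows(moves="0 0 -0.0744 -0.99 -0.35 0 -1;0 0 -0.0744 -0.99 -0.35 0 -1;0 0 -0.0744 -0.99 -0.35 0 -1;0 0 -0.0744 -0.99 -0.35 0 -1;0 0 -0.0744 -0.99 -0.35 0 -1;0 0 -0.0744 -0.99 -0.35 0 -1")

```text
time: 0.85
eef_pos: [0.4488, 0.4511, 0.2449]
tcp_rot: [0.0, 1.0, -0.0, -0.001]
contact_force: [-1.2, -0.4, 0.3]
opening: 0.002
finger_force: 0.0
```

>>> send_rows(moves="0 0 0 -0.5 -1 0 -1;0 0 0 -0.5 -1 0 -1;0 0 0 -0.5 -1 0 -1;0 0 0 -0.5 -1 0 -1;0 0 0 -0.5 -1 0 -1")

```text
time: 1.48
eef_pos: [0.5498, 0.25, 0.2452]
tcp_rot: [0.001, 1.0, 0.0, -0.0]
contact_force: [0.3, 0.2, -0.2]
opening: -0.001
finger_force: 0.0
```

>>> send_rows(moves="0 0 0 0 -1 0 -1;0 0 0 0 -1 0 -1;0 0 0 0 -1 0 -1;0 0 0 0 -1 0 -1;0 0 0 0 -1 0 -1")

```text
time: 2.1
eef_pos: [0.5492, 0.0519, 0.2453]
tcp_rot: [-0.0, 1.0, 0.0, -0.0]
contact_force: [0.5, 0.4, 0.4]
opening: 0.002
finger_force: 0.0
```

>>> send_rows(moves="0 0 0 0 -1 0 -1;0 0 0 0 -1 0 -1;0 0 0 0 -1 0 -1;0 0 0 0 -1 0 -1;0 0 0 0 -1 0 -1")

```text
time: 2.72
eef_pos: [0.5498, -0.1478, 0.2451]
tcp_rot: [-0.0, 1.0, 0.001, -0.0]
contact_force: [0.6, 0.1, -0.6]
opening: -0.002
finger_force: 0.0
```

>>> send_rows(moves="0 0 0 0 -1 0 -1;0 0 0 0 -1 0 -1;0 0 0 0 -1 0 -1;0 0 0 0 -1 0 -1;0 0 0 0 -1 0 -1")

```text
time: 3.35
eef_pos: [0.55, -0.3475, 0.2449]
tcp_rot: [-0.0, 1.0, 0.001, -0.0]
contact_force: [-0.3, 0.4, -0.9]
opening: -0.001
finger_force: 0.0
```

>>> send_rows(moves="0 0 0 0.287 -0.191 0 -1;0 0 0 0.287 -0.191 0 -1;0 0 0 0.287 -0.191 0 -1;0 0 0 0.287 -0.191 0 -1;0 0 0 0.287 -0.191 0 -1")

```text
time: 3.98
eef_pos: [0.4928, -0.3864, 0.2454]
tcp_rot: [-0.001, 1.0, 0.0, 0.0]
contact_force: [-0.4, 0.3, 0.9]
opening: -0.005
finger_force: 0.0
```

>>> send_rows(moves="0 0 0 0 0 0.8 -1;0 0 0 0 0 0.8 -1;0 0 0 0 0 0.8 -1;0 0 0 0 0 0.8 -1;0 0 0 0 0 0.8 -1")

```text
time: 4.6
eef_pos: [0.4931, -0.3883, 0.0873]
tcp_rot: [-0.0, 1.0, -0.001, 0.001]
contact_force: [-0.9, -0.9, 0.7]
opening: 0.005
finger_force: 0.0
```

Run:
```python
from plant import ctrl
from h import *
s=ctrl.read_camera("scene");t=ctrl.read_camera("top");st=ctrl.get_state();print(st["eef_pos"],st["contact_force"],st["time"])
print(proj(s,st["eef_pos"]-[0,0,.014]),proj(t,st["eef_pos"]-[0,0,.014]))
cv2.imwrite("pics/k.png",np.hstack([crop(s,75,190,5,80,80),crop(t,350,180,5,80,80)]))
```

```text
[ 0.4933762  -0.38886967  0.08842125] [-0.21254315  0.68311731 -0.16195714] 4.7
[[100.0011118  234.71764328]] [[411.63790269 215.81422661]]
```

View pics/k.png

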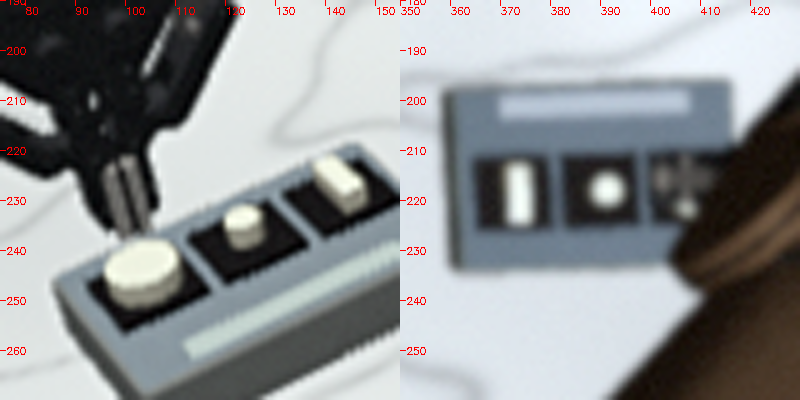

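The shut fingers sit just above the large key, tips at scene px (99,236), and they line up with it. Now I'll press in small steps while watching the force.

>>> send_rows(moves="0 0 0 0 0 0.04 -1;0 0 0 0 0 0.08 -1;0 0 0 0 0 0.08 -1")

```text
time: 5.08
eef_pos: [0.4912, -0.3869, 0.0682]
tcp_rot: [0.0, 1.0, 0.001, -0.001]
contact_force: [-0.1, -0.0, -0.6]
opening: -0.001
finger_force: 0.0
```

>>> send_rows(moves="0 0 0 0 0 0.01 -1;0 0 0 0 0 0.02 -1;0 0 0 0 0 0.02 -1")

```text
time: 5.45
eef_pos: [0.4919, -0.3875, 0.0653]
tcp_rot: [0.0, 1.0, -0.0, -0.0]
contact_force: [-0.9, -0.1, -0.3]
opening: 0.0
finger_force: 0.0
```

>>> send_rows(moves="0 0 0 0 0 0.01 -1;0 0 0 0 0 0.01 -1;0 0 0 0 0 0.01 -1")

```text
time: 5.82
eef_pos: [0.492, -0.3877, 0.0637]
tcp_rot: [0.0, 1.0, -0.0, 0.0]
contact_force: [-1.0, 1.0, 1.2]
opening: 0.004
finger_force: 1.0
```

Contact at about 0.064, as expected. Pressing on to the stop.

>>> send_rows(moves="0 0 0 0 0 0.01 -1;0 0 0 0 0 0.015 -1;0 0 0 0 0 0.015 -1")

```text
time: 6.2
eef_pos: [0.492, -0.3877, 0.0606]
tcp_rot: [0.0, 1.0, -0.0, 0.0]
contact_force: [-0.4, -0.1, 4.0]
opening: -0.001
finger_force: 1.9
```

>>> send_rows(moves="0 0 0 0 0 0.005 -1;0 0 0 0 0 0.01 -1;0 0 0 0 0 0.01 -1")

```text
time: 6.58
eef_pos: [0.4921, -0.3877, 0.06]
tcp_rot: [0.0, 1.0, -0.0, -0.0]
contact_force: [-2.6, 2.9, 9.7]
opening: 0.005
finger_force: 5.0
```

Fully down: 9.7 N at the stop. Up, then the small key.

>>> send_rows(moves="0 0 0 0 0 -0.04 -1;0 0 0 0 0 -0.1 -1;0 0 0 0 0 -0.1 -1;0 0 0 0.009 0.23 -0.1 -1;0 0 0 0.009 0.23 -0.1 -1;0 0 0 0.009 0.23 -0.1 -1;0 0 0 0.009 0.23 -0.045 -1;0 0 0 0.009 0.23 -0.045 -1")

```text
time: 7.58
eef_pos: [0.4893, -0.3415, 0.0658]
tcp_rot: [0.001, 1.0, 0.001, -0.001]
contact_force: [0.1, 0.7, 0.1]
opening: 0.001
finger_force: 0.0
```

>>> send_rows(moves="0 0 0 0 0 0.015 -1;0 0 0 0 0 0.025 -1;0 0 0 0 0 0.035 -1;0 0 0 0 0 0.045 -1;0 0 0 0 0 0.045 -1")

```text
time: 8.2
eef_pos: [0.49, -0.342, 0.06]
tcp_rot: [-0.0, 1.0, -0.0, -0.0]
contact_force: [-4.5, 1.6, 9.8]
opening: 0.001
finger_force: 4.6
```

Run:
```python
from plant import ctrl
from h import *
s=ctrl.read_camera("scene");st=ctrl.get_state();print(st["eef_pos"],st["contact_force"])
cv2.imwrite("pics/k2.png",crop(s,75,190,6,80,70))
```

```text
[ 0.49003112 -0.34197349  0.0599633 ] [-3.78128365  1.13338027  9.98431283]
```

View pics/k2.png

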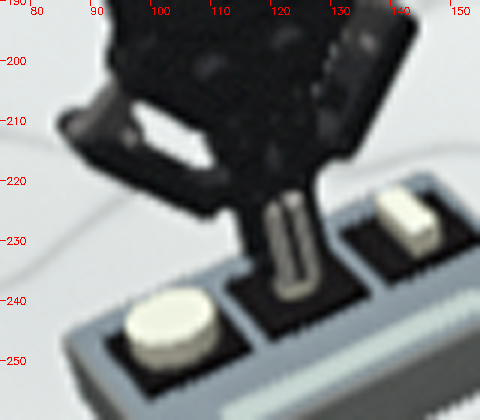

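The small key is down under the tips (123,239), and the large key has sprung back. Next the bar key.

>>> send_rows(moves="0 0 0 0 0 -0.04 -1;0 0 0 0 0 -0.1 -1;0 0 0 0 0 -0.1 -1;0 0 0 0.008 0.226 -0.1 -1;0 0 0 0.008 0.226 -0.1 -1;0 0 0 0.008 0.226 -0.1 -1;0 0 0 0.008 0.226 -0.045 -1;0 0 0 0.008 0.226 -0.045 -1")

```text
time: 9.25
eef_pos: [0.4877, -0.2963, 0.0658]
tcp_rot: [0.001, 1.0, 0.001, -0.001]
contact_force: [0.2, 0.4, -0.5]
opening: 0.002
finger_force: 0.0
```

>>> send_rows(moves="0 0 0 0 0 0.015 -1;0 0 0 0 0 0.025 -1;0 0 0 0 0 0.035 -1;0 0 0 0 0 0.045 -1;0 0 0 0 0 0.045 -1")

```text
time: 9.88
eef_pos: [0.4885, -0.2968, 0.06]
tcp_rot: [-0.0, 1.0, -0.0, -0.0]
contact_force: [-4.7, 0.4, 10.0]
opening: -0.002
finger_force: 4.9
```

All three pressed. Up, then over to the head with the gripper opening, turned to the dock's yaw.

>>> send_rows(moves="0 0 0 0 0 -0.05 -1;0 0 0 0 0 -0.25 -1;0 0 0 0 0 -1 -1;0 0 0 0 0 -1 -1;0 0 0 0 0 -1 -1;0 0 0 0 0 -1 -1;0 0 0 0 0 -1 -1")

```text
time: 10.75
eef_pos: [0.4878, -0.2955, 0.2561]
tcp_rot: [0.0, 1.0, 0.001, -0.001]
contact_force: [-0.1, 1.2, -0.4]
opening: 0.001
finger_force: 0.0
```

>>> send_rows(moves="0 0 0 -0.14 1 0 1;0 0 0 -0.14 1 0 1;0 0 0 -0.14 1 0 1;0 0 0 -0.14 1 0 1;0 0 0 -0.14 1 0 1")

```text
time: 11.38
eef_pos: [0.5159, -0.0955, 0.2564]
tcp_rot: [-0.001, 1.0, 0.0, -0.002]
contact_force: [-0.4, -0.1, 0.2]
opening: 0.997
finger_force: 0.0
```

>>> send_rows(moves="0 0 0 0 1 0 1;0 0 0 0 1 0 1;0 0 0 0 1 0 1;0 0 0 0 1 0 1;0 0 0 0 1 0 1")

```text
time: 12.0
eef_pos: [0.5168, 0.1028, 0.2576]
tcp_rot: [0.0, 1.0, -0.0, -0.001]
contact_force: [-0.2, -0.3, -0.1]
opening: 1.0
finger_force: 0.0
```

>>> send_rows(moves="0 0 0 0 1 0 1;0 0 0 0 1 0 1;0 0 0 0 1 0 1;0 0 0 0 1 0 1;0 0 0 0 1 0 1")

```text
time: 12.62
eef_pos: [0.5174, 0.3023, 0.2577]
tcp_rot: [0.001, 1.0, -0.001, -0.0]
contact_force: [0.1, -0.5, 0.6]
opening: 1.004
finger_force: 0.0
```

>>> send_rows(moves="0 0 -0.0311 0 0.1075 0 1;0 0 -0.0311 0 0.1075 0 1;0 0 -0.0311 0 0.1075 0 1;0 0 -0.0311 0 0.1075 0 1")

```text
time: 13.12
eef_pos: [0.517, 0.3239, 0.2584]
tcp_rot: [-0.096, 0.995, -0.0, -0.0]
contact_force: [-0.0, -0.8, 0.1]
opening: 1.0
finger_force: 0.0
```

Run:
```python
from plant import ctrl
from h import *
s=ctrl.read_camera("scene");t=ctrl.read_camera("top");st=ctrl.get_state();print(st)
pickle.dump((s,t,st),open("g.pkl","wb"))
cv2.imwrite("pics/g.png",np.hstack([crop(s,290,70,5,80,110),crop(t,95,165,5,80,110)]))
```

```text
{'time': 13.225, 'qpos': array([ 3.94529156e-01,  1.35494958e-01,  1.72920431e+00, -2.32822993e-04,
        1.27694088e+00, -1.36955146e+00]), 'dq': array([ 0.00733298,  0.00320207, -0.00486432,  0.0007123 , -0.00106035,
       -0.00286479]), 'joint_efforts': array([-9.63037647e-02, -3.46695936e+01, -2.92519641e+01, -5.02270530e-03,
        7.16145169e-04,  3.38666563e-03]), 'eef_pos': array([0.51681762, 0.32442141, 0.25837552]), 'tcp_rot': array([-9.65253408e-02,  9.95330521e-01, -1.13482799e-04,  1.00025372e-05]), 'contact_force': array([ 0.43690422, -0.59392818, -0.49046965]), 'wrist_torque': array([-0.0203463 ,  0.00155971,  0.04438442]), 'finger_force': 0.0, 'opening': 1.0012091922714113}
```

View pics/g.png

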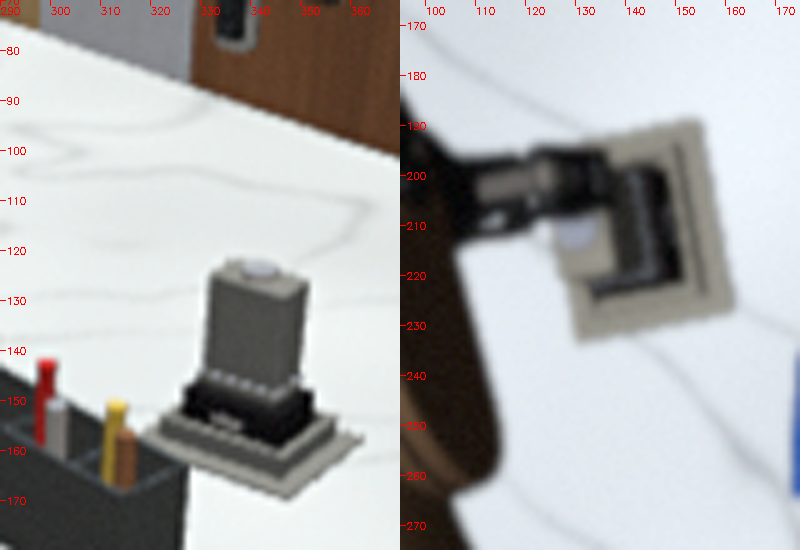

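The head stands square in its dock with the open gripper directly above. Descending and gripping with 50 N.

>>> send_rows(moves="0 0 0 0 0 0.25 1;0 0 0 0 0 0.5 1;0 0 0 0 0 0.7 1;0 0 0 0 0 0.8 1;0 0 0 0 0 0.915 1;0 0 0 0 0 0.915 1;0 0 0 0 0 0.915 1", newtons=50)

```text
time: 14.1
eef_pos: [0.5178, 0.3256, 0.077]
tcp_rot: [-0.097, 0.995, 0.0, 0.001]
contact_force: [-0.1, 0.8, -0.6]
opening: 1.002
finger_force: 0.0
```

>>> send_rows(moves="0 0 0 0 0 0 -0.1;0 0 0 0 0 0 -0.2;0 0 0 0 0 0 -1;0 0 0 0 0 0 -1;0 0 0 0 0 0 -1;0 0 0 0 0 0 -1", newtons=50)

```text
time: 14.85
eef_pos: [0.517, 0.3254, 0.0759]
tcp_rot: [-0.097, 0.995, 0.0, 0.0]
contact_force: [-0.1, 0.7, 3.0]
opening: 0.344
finger_force: 52.8
```

Gripped (29 mm). Lifting straight up.

>>> send_rows(moves="0 0 0 0 0 -0.05 -1;0 0 0 0 0 -0.15 -1;0 0 0 0 0 -0.3 -1;0 0 0 0 0 -0.5 -1;0 0 0 0 0 -0.65 -1;0 0 0 0 0 -0.775 -1;0 0 0 0 0 -0.775 -1;0 0 0 0 0 -0.775 -1")

```text
time: 15.85
eef_pos: [0.516, 0.3249, 0.2294]
tcp_rot: [-0.097, 0.995, -0.0, -0.001]
contact_force: [-0.7, -0.1, -3.1]
opening: 0.342
finger_force: 52.3
```

Run:
```python
from plant import ctrl
from h import *
s=ctrl.read_camera("scene");t=ctrl.read_camera("top");st=ctrl.get_state();print(st["eef_pos"],st["tcp_rot"],st["contact_force"],st["opening"],st["time"])
pickle.dump((s,t,st),open("l.pkl","wb"))
from scipy.spatial.transform import Rotation as R
r=R.from_quat(st["tcp_rot"])
# predicted hood bottom/top and grip corners given nominal grasp
for z,hx,hy in((.070,.033,.023),(.036,.033,.023)):
    P=np.array([[a*hx,b*hy,z] for a,b in((1,1),(1,-1),(-1,-1),(-1,1))])
    print(z,proj(s,r.apply(P)+st["eef_pos"]).round(1).tolist())
im=crop(s,310,50,7,75,80)
cv2.imwrite("pics/l.png",im)
```

```text
[0.51571668 0.32476166 0.22833929] [-9.73556572e-02  9.95248165e-01 -5.32952242e-04 -1.63765153e-03] [-0.15407258  0.38919012 -2.27734981] 0.34760044262905565 15.95
0.07 [[336.2, 103.9], [327.6, 108.9], [348.4, 114.8], [356.7, 109.4]]
0.036 [[337.2, 92.5], [328.5, 97.4], [349.6, 103.0], [358.0, 97.8]]
```

View pics/l.png

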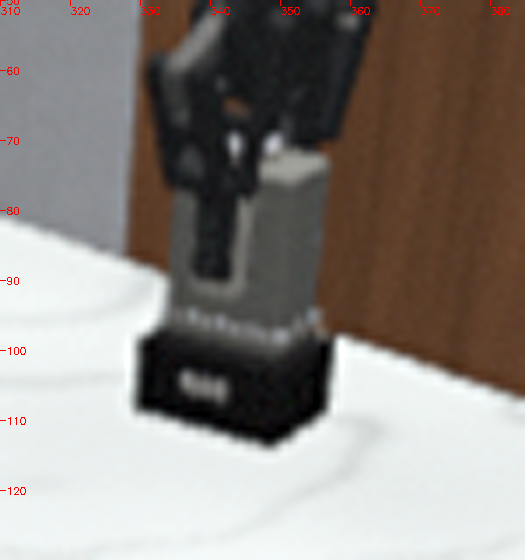

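The hood's underside corners, at (329,108), (348.5,114) and (357,108), match the prediction to about 1 px, so the head is upright with its underside near 0.16 m. Now I'll carry it over at this height.

>>> send_rows(moves="0 0 0 0.006 -0.06 0 -1;0 0 0 0.016 -0.2 0 -1;0 0 0 0.032 -0.4 0 -1;0 0 0 0.048 -0.6 0 -1;0 0 0 0.064 -0.75 0 -1;0 0 0 0.072 -0.84 0 -1;0 0 0 0.072 -0.865 0 -1")

```text
time: 16.82
eef_pos: [0.5361, 0.1517, 0.23]
tcp_rot: [-0.097, 0.995, 0.0, -0.0]
contact_force: [0.3, -0.7, -3.7]
opening: 0.346
finger_force: 52.3
```

>>> send_rows(moves="0 0 0 0.006 -0.06 0 -1;0 0 0 0.016 -0.2 0 -1;0 0 -0.003 0.032 -0.4 0 -1;0 0 -0.006 0.048 -0.6 0 -1;0 0 -0.009 0.064 -0.75 0 -1;0 0 -0.0106 0.072 -0.84 0 -1;0 0 -0.0106 0.072 -0.8645 0 -1;0 0 -0.0106 0.072 -0.8645 0 -1")

```text
time: 17.82
eef_pos: [0.5555, -0.0193, 0.2302]
tcp_rot: [-0.131, 0.991, 0.0, -0.0]
contact_force: [-0.1, 0.3, -2.4]
opening: 0.342
finger_force: 52.3
```

>>> send_rows(moves="0 0 0 0 0 0.1 -1;0 0 0 0 0 0.25 -1;0 0 0 0 0 0.4 -1;0 0 0 0 0 0.48 -1;0 0 0 0 0 0.5 -1;0 0 0 0 0 0.5 -1")

```text
time: 18.58
eef_pos: [0.5559, -0.0196, 0.1308]
tcp_rot: [-0.131, 0.991, -0.0, 0.0]
contact_force: [1.1, 0.2, -2.1]
opening: 0.342
finger_force: 52.2
```

Run:
```python
from plant import ctrl
from h import *
s=ctrl.read_camera("scene");t=ctrl.read_camera("top");st=ctrl.get_state();print(st["eef_pos"],st["tcp_rot"],st["contact_force"],st["opening"],st["time"])
pickle.dump((s,t,st),open("f.pkl","wb"))
from scipy.spatial.transform import Rotation as R
r=R.from_quat(st["tcp_rot"])
for n,c in(("s",s),("t",t)):
  for z,hx,hy in((.070,.033,.023),(.036,.033,.023),(-.036,.026,.015)):
    P=np.array([[a*hx,b*hy,z] for a,b in((1,1),(1,-1),(-1,-1),(-1,1))])
    print(n,z,proj(c,r.apply(P)+st["eef_pos"]).round(1).tolist())
cv2.imwrite("pics/f.png",np.hstack([crop(s,210,150,5,80,80),crop(t,235,155,5,80,80)]))
```

```text
[ 0.55642416 -0.01985939  0.13169276] [-1.30523375e-01  9.91444360e-01 -4.49806656e-04  1.23610310e-03] [-0.06144495  0.58115352 -1.89953857] 0.3474455500425936 18.675
s 0.07 [[251.4, 180.4], [240.2, 188.7], [262.2, 197.1], [273.1, 188.3]]
s 0.036 [[251.0, 168.8], [239.6, 176.9], [262.0, 185.1], [273.1, 176.5]]
s -0.036 [[250.4, 144.8], [242.7, 149.8], [261.0, 155.7], [268.5, 150.5]]
t 0.07 [[262.0, 208.0], [278.9, 203.2], [272.0, 179.0], [255.1, 183.8]]
t 0.036 [[261.9, 207.7], [279.4, 202.7], [272.2, 177.7], [254.8, 182.7]]
t -0.036 [[264.2, 203.0], [276.4, 199.6], [270.4, 178.6], [258.2, 182.0]]
```

View pics/f.png

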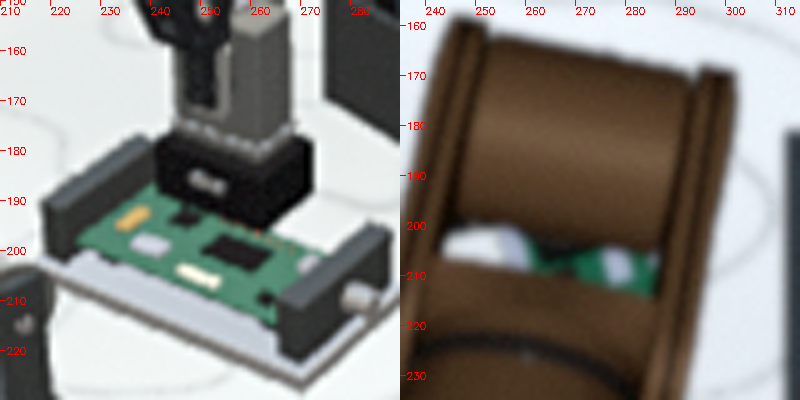

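The head's hood sits over the chip at scene px (241,189), (262,196) and (272,188), within 1 px of prediction, with its yaw parallel to the board. I'll descend the last 18 mm and settle.

>>> send_rows(moves="0 0 0 0 0 0.03 -1;0 0 0 0 0 0.06 -1;0 0 0 0 0 0.08 -1;0 0 0 0 0 0.09 -1;0 0 0 0 0 0.09 -1;0 0 0 0 0 0.09 -1;0 0 0 0 0 0.09 -1;0 0 0 0 0 0.09 -1")

```text
time: 19.68
eef_pos: [0.5555, -0.0197, 0.1125]
tcp_rot: [-0.13, 0.991, -0.0, 0.0]
contact_force: [-0.7, -0.7, -2.6]
opening: 0.346
finger_force: 52.2
```

Run:
```python
from plant import ctrl
from h import *
S=[];
for i in range(6):
    s=ctrl.read_camera("scene");st=ctrl.get_state();S.append(st["eef_pos"])
p=np.mean(S,0);print(p,np.std(S,0),st["tcp_rot"],st["contact_force"],st["dq"],st["time"])
from scipy.spatial.transform import Rotation as R
r=R.from_quat(st["tcp_rot"])
for z in(.070,.036):
  P=np.array([[a*.033,b*.023,z] for a,b in((1,1),(1,-1),(-1,-1),(-1,1))])
  print(z,((proj(s,r.apply(P)+p)-[210,150]+.5)*7).round(0).tolist())
ch=r.apply(np.array([[a*.016,b*.01,0] for a,b in((1,1),(1,-1),(-1,-1),(-1,1))]))+[.5553,-.0202,.0265]
print("chip",((proj(s,ch)-[210,150]+.5)*7).round(0).tolist())
cv2.imwrite("pics/f2.png",crop(s,210,150,7,80,75))
```

```text
[ 0.55547846 -0.01973018  0.11238015] [3.05612856e-05 1.63514973e-05 4.08160495e-05] [-1.30468793e-01  9.91452416e-01  5.70425964e-06 -2.11717024e-05] [-0.95223768  0.27776668 -2.36138064] [-2.61071406e-04  1.28161751e-03 -1.34865918e-03 -5.09034806e-05
  5.05819902e-05 -9.89702493e-04] 19.975
0.07 [[293.0, 260.0], [216.0, 318.0], [368.0, 379.0], [444.0, 316.0]]
0.036 [[291.0, 180.0], [212.0, 237.0], [367.0, 296.0], [443.0, 235.0]]
chip [[310.0, 327.0], [277.0, 354.0], [350.0, 383.0], [382.0, 356.0]]
```

View pics/f2.png

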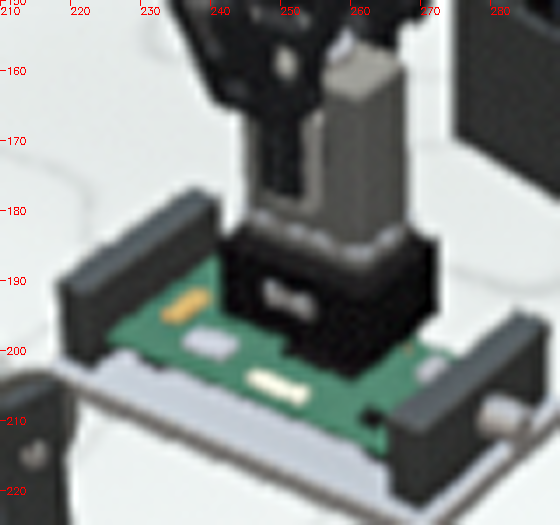

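The hood floats above the chip, whose near corner just shows at about (252,200). The pose is steady, with the underside about 15 mm above the chip, so I'm handing it in.

```bash
python3 -c "
from plant import ctrl
print(ctrl.sign_off())"
```

```text
the job is handed in; nothing more can be done
None
```

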